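# Let a tin out of the gravity tin rack

## Task

Let the tin out of the white tin rack: push the steel paddle of its rocking lever down with the fingertips, so that the other end of the lever lifts the gate, and keep it down until the tin has rolled into the tray at the low end and come to rest there. Then let the paddle come up again so that the gate shuts behind the tin. Do not touch the tin or the gate, and leave the two spice jars and the garlic where they stand.

Things in the scene. Friction and masses are not known exactly. Their poses are not given: they have to be found in the camera images.
- rack: White open chute for one tin, fixed to the worktop, 82 mm wide (x), y from -173 to +128 mm. Origin on the worktop, mid lane, below the closed gate; z up. The floor falls 7 degrees to -y, from 29 mm high at the gate. Lane 68 mm wide, side walls 34 mm above the floor. Two cheeks 135 mm high at y = +82 to +128 mm carry the lever's axle (along x, at y = +110, z = 124 mm).
- rocker (a joint): Angle of the rocking lever: 0 with the gate shut, growing to 0.55 rad at its stop as the paddle goes down and the gate up. A spring shuts it when let go. The tin passes under the gate from about 0.4 rad on; press to the stop or nearly so. The push on the paddle is about 2 N at first, 4 N at the stop.
- paddle_top (a point): Middle of the upper face of the steel paddle, a level plate 54 mm (rack x) by 44 mm (rack y), 6 mm thick, on the lever end at the rack's high end (its collider: rocker_c3). Gate shut: at x = 0, y = +205, z = +146 mm in the rack's frame, only worktop below it. Pressed to the stop it is 53 mm lower, has moved less than 10 mm sideways, and slopes 0.55 rad, down away from the rack.
- tray (a point): Middle of the tray floor: the low end of the lane, closed by an end wall 50 mm high at y = -170 mm in the rack's frame. This point is at y = -129, z = 13 mm.
- gate_edge (a point): Middle of the lower edge of the steel gate plate, 46 mm wide (x), 4 mm thick (y), 66 mm high, hanging from the other end of the lever, 110 mm from the axle (its collider: rocker_c4). 60 mm above the worktop when shut.
- tin_center (a point): Centre of the round food tin, 76 mm in diameter and 58 mm long, about 0.25 kg. It lies on its side in the lane, axis along the rack's x, and leans on the high (+y) side of the gate, centre at y = +40 mm, z = +72 mm in the rack's frame. At rest in the tray its centre is at about y = -129 mm, z = +51 mm.
- tin: The same tin; origin at the centre of its flat bottom face, its own z along the tin's axis.
- jar: Spice jar with black cap, 45 mm in diameter, 108 mm high, standing upright on the far side of the rack beside the tray; origin at the centre of its underside.
- pepper_jar: Spice jar with black cap, 45 mm in diameter, 108 mm high, standing upright on the far side of the rack behind the tin; origin at the centre of its underside.
- garlic_bulb: Garlic bulb, about 60 mm wide and 58 mm high, on the robot's side of the rack; origin at the centre of its underside.
There are look-alikes about, which are no part of the job. What is shaped like the pepper_jar but orange or red is not meant.

How it is judged (in metres and radians):
On the way, in this order (a step that is already met when the one before it is completed fails the run):
1. the fingers press the paddle down and the gate begins to lift (value of joint rocker above 0.15 rad and contact force between the fingers and rocker_c3 above 0.5 N).
2. with the paddle still held down, the tin has come to rest in the tray (y of tin_center in the frame of rack between -0.15 and -0.1 m and x of tin_center in the frame of rack between -0.02 and 0.02 m and z of tin_center in the frame of rack below 0.075 m and linear speed of tin below 0.03 m/s and value of joint rocker above 0.25 rad and contact force between the fingers and rocker_c3 above 0.3 N), for 0.2 s.
At the end, for the whole second after the job is handed in: The tin is at rest in the tray (centre 100 to 150 mm past the gate, within 20 mm of the lane's middle, under 75 mm high), the lever is within 0.05 rad of shut, the rack is let go, and the jars and garlic are within 20 mm of where they stood, the jars upright (y of tin_center in the frame of rack between -0.15 and -0.1 m and x of tin_center in the frame of rack between -0.02 and 0.02 m and z of tin_center in the frame of rack below 0.075 m and linear speed of tin below 0.03 m/s and value of joint rocker below 0.05 rad and contact force between the arm and rack below 0.2 N and distance of each of jar, garlic_bulb, pepper_jar from where it was at the start of the episode below 0.02 m and angle between each of jar, pepper_jar's own z axis and vertical below 0.2 rad); the robot touches nothing.
It fails at once if the robot touches the tin (contact force between any of the fingers, the arm and tin above 0.5 N).
It fails at once if the robot touches the gate (contact force between any of the fingers, the arm and rocker_c4 above 0.5 N).
It fails at once if the tin is lifted out of the lane (z of tin_center in the frame of rack above 0.1 m).
It fails at once if a jar or the garlic is shoved or knocked over (distance of any of jar, garlic_bulb, pepper_jar from where it was at the start of the episode above 0.03 m or angle between any of jar, pepper_jar's own z axis and vertical above 0.4 rad).
It also fails if it takes over 32 s, if anything falls off the work surface, if the arm or the gripper's body presses on something with over 40 N, if the wrist force passes 120 N, or if a joint passes its speed limit or range.

## Robot

A 6-joint arm with a two-finger parallel gripper is mounted at the origin on a cart in front of the work surface, level with it; the furniture and walls round the work are solid. World frame = base frame: x ahead of the robot, y to its left, z up, the work surface at z = 0. Lengths are in m, angles in degrees, forces in N, time in s.
With the tool pointing down it reaches from about 0.375 to 0.9 m from the base axis. Payload 3.1 kg.
Tool frame: the origin (TCP) lies at the very end of the fingers, on their centre line; the grasp point (between the pads) lies 19 mm behind it; z points along the fingers, y is the line along which they close (so a half turn about z gives the same grasp; the last joint's range is limited). The gripper opens to 87 mm and grips with 3 to 60 N. Pads are 19 mm wide; open, the fingers measure 117 mm over their backs; the gripper's body (75 mm by 190 mm) begins 51 mm behind the grasp point.
Start: joints at [-73.482, 30.224, 82.088, -0, 67.689, -10.227], TCP at [0.281, -0.558, 0.223] pointing down, gripper open.
Joint ranges: [-176.69, 176.69], [-43.24, 126.21], [12.49, 139.97], [-82, 262], [0, 151.66], [-163.58, 163.58]. Speed limits (degrees/s): [159.86, 159.86, 180, 180, 180, 180].

## Interface

Orientations are given as a 3x3 rotation matrix whose columns are the frame's x, y, z axes.
In Python, from rig import bot, imaging gives the robot as it stands.
- The arm moves only by the tool drive_tool, never from a script. Its argument "deltas" is text: rows parted by semicolons, each of 5 numbers parted by spaces: the finger opening in mm, from 0 to 87, then the shift along the world's x, y, z in mm, then the turn about the world's z in rad. In form: jaw dx dy dz twist; .... A call has 1 to 12 rows; each row is the pose to reach, as a shift and turn from the pose commanded when the call began; what a row does not reach only later rows make up. A row lasts 1/10 s, in which the tool goes at most 50 mm and 8.59 degrees, less where a joint would pass 70% of its speed; a pose out of reach is approached as far as the arm can. A call with a gripper value outside its range is refused whole. The fingers move at their own pace and stop on an object; the grip force is fixed at half the most. Time passes only in rows, so rows that repeat a pose let the fingers close. It gives the time, the measured TCP pose, the force, the opening and the grip force at its end, in the units of the state.
- bot.read_state(): the state, without advancing time (a new reading comes with each control period).
- imaging.capture(name): name is "scene" or "top" or "wrist"; returns the picture (384x512x3 uint8, red, green, blue); there is no depth.
- imaging.camera_model(name): a dict with "fx", "fy", "cx", "cy" (pixels), "T" (4x4, takes a point from camera to world coordinates). Camera axes: x right, y down, z forward; pixel columns grow to the right and rows downward; lengths in m; the calibration is good to about 2 mm. A picture is of the moment at which its call begins: read the wrist's pose just before it. camera_model takes no time and is no camera call; for the wrist camera it gives the pose at the moment of the call.
- bot.hand_in(): hands the job in; it is judged then, once.
The state is a dict: "time_s": time; "joint_positions": joint angles; "qvel": joint speeds; "tau": joint torques, N m; "position": TCP position; "tcp_rot": TCP orientation; "force": force on the tool from outside, world axes, zero at the start; "moment": the same for the moment, N m; "opening": opening from 0.0 (shut) to 1.0 (fully open); "grasp_force": force on a finger pad.
Only numpy, scipy, OpenCV 4.12 (cv2) and the standard library are available. Lean on these libraries where they do the work, as an engineer would, in place of code of your own. Each camera call takes 0.05 s, during which the arm holds its last target. There are 200 camera calls.

## Working session

There is one attempt and no reset: what is moved stays moved. The work goes in short steps, Python scripts to look and compute and a tool call to move; the robot and the scene stay as the last step left them, time stands still between calls to the robot, and variables do not carry over. Pictures are saved under pics/ and viewed, at most 10 in all, crops included, and the job is handed in when it is done.

Besides the shell and the picture viewer there is one more tool, called after ">>>" as name(argument=value, ...) on one line, values as JSON. drive_tool: Moves the arm, as the interface text tells. Its arguments: {"type":"object","properties":{"deltas":{"type":"string"}},"required":["deltas"]}

```bash
mkdir -p pics; python3 - <<'E'
from rig import bot, imaging
import cv2
for n in("scene","top"):
    cv2.imwrite(f"pics/{n}0.png",cv2.cvtColor(imaging.capture(n),cv2.COLOR_RGB2BGR))
    m=imaging.camera_model(n);print(n,m["fx"],m["fy"],m["cx"],m["cy"],m["T"])
s=bot.read_state();print(s["time_s"],s["position"],s["tcp_rot"],s["force"])
E
```

```text
scene 433.2199289991673 433.2199289991673 257.0472093308098 186.5309145381912 [[-0.66225255 -0.48437762  0.57166412 -0.06629678]
 [-0.74926192  0.43350795 -0.50067698  0.49363762]
 [-0.00530422 -0.75990077 -0.65001745  0.77165122]
 [ 0.          0.          0.          1.        ]]
top 481.2127926062879 481.2127926062879 259.35470164509377 194.29185743933903 [[-0.02511292 -0.99819822  0.05449449  0.42933555]
 [-0.99952895  0.02410972 -0.0189893   0.01564886]
 [ 0.01764123 -0.0549457  -0.99833349  1.07783021]
 [ 0.          0.          0.          1.        ]]
0.1 [ 0.28111158 -0.55747773  0.22166618] [[ 8.93010986e-01  4.50034511e-01 -5.64016586e-04]
 [ 4.50034731e-01 -8.93009055e-01  1.88907804e-03]
 [ 3.46478394e-04 -1.94079450e-03 -9.99998057e-01]] [0.25011781 0.4681246  0.15864227]
```

View pics/scene0.png

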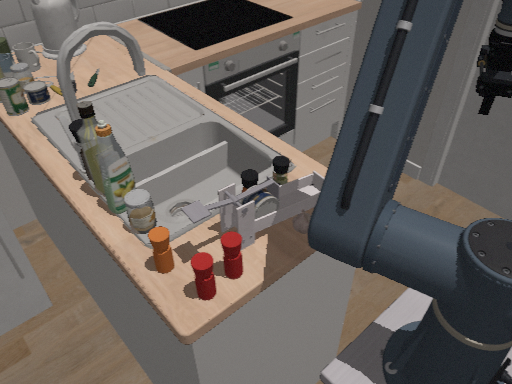

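View pics/top0.png

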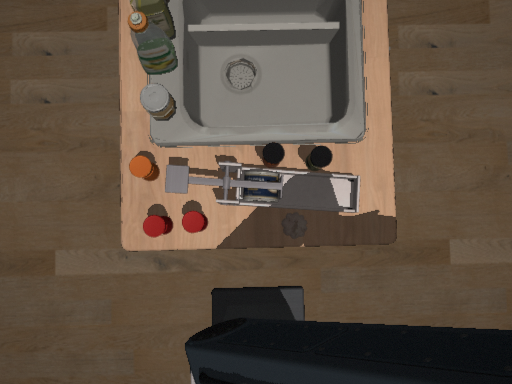

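The scene view shows the paddle at about (197,212). The top view shows it at (177,179), with the rack running right to its tray at (345,190). The black-capped jars are at (273,153) and (319,157), and the garlic is at (293,225). The look-alikes are orange at (142,167) and red at (155,226) and (193,222). I'll check with an enlarged crop.

```bash
python3 - <<'E'
import cv2,numpy as np
a=cv2.imread("pics/top0.png")[130:250,120:370];b=cv2.imread("pics/scene0.png")[150:270,140:340]
a=cv2.resize(a,None,fx=3,fy=3,interpolation=2)[:,:750];b=cv2.resize(b,None,fx=2,fy=2,interpolation=2)
b=cv2.copyMakeBorder(b,0,0,0,350,0)
cv2.imwrite("pics/crop.png",np.vstack([a,b]))
E
```

```text
(no output)
```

View pics/crop.png

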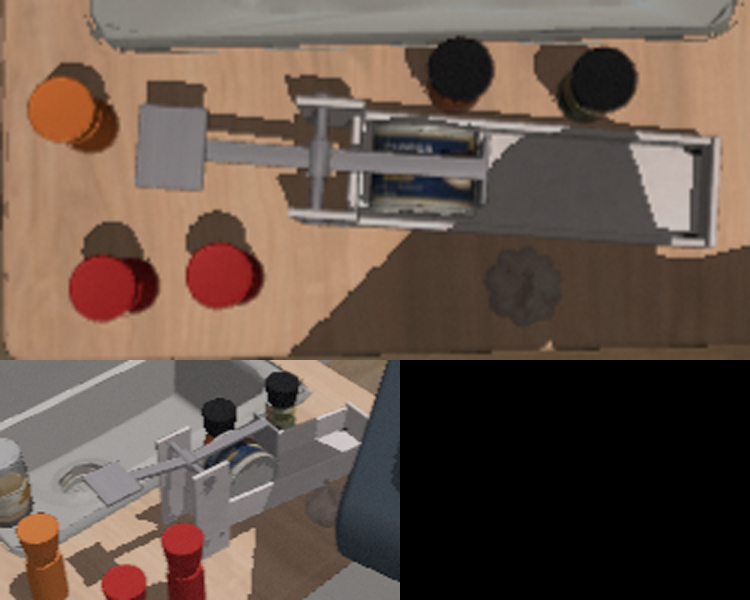

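The crop confirms the grey steel paddle is at top-view (177.3,179), at the end of the lever. It is in the scene view at (196,212). The orange jar and one red jar stand close to it.

```bash
cat > h.py <<'E'
from rig import bot, imaging
import numpy as np
def ray(n,p):
    m=imaging.camera_model(n);T=np.array(m["T"])
    return T[:3,3],T[:3,:3]@np.array([(p[0]-m["cx"])/m["fx"],(p[1]-m["cy"])/m["fy"],1])
def atz(n,p,z):
    o,d=ray(n,p);return o+d*(z-o[2])/d[2]
def tri(*v):
    A=[];b=[]
    for n,p in v:
        o,d=ray(n,p);d=d/np.linalg.norm(d);P=np.eye(3)-np.outer(d,d);A.append(P);b.append(P@o)
    return np.linalg.lstsq(np.vstack(A),np.hstack(b),rcond=None)[0]
E
python3 - <<'E'
from h import *
np.set_printoptions(precision=4,suppress=True)
p=tri(("top",(177.3,179)),("scene",(196,212)));print("paddle",p)
e=atz("top",(358.7,194),.05);c=atz("top",(217.8,182.3),.135);q=atz("top",(177.3,179),.146)
print("end",e,"cheek",c,"paddle z146",q)
print("len",np.linalg.norm((e-c)[:2]),"expect .301;",np.linalg.norm((q-c)[:2]),"expect .077")
v=(c-e)[:2];v/=np.linalg.norm(v);print("rack y dir",v)
for n,px in dict(orange=(142,164),red1=(154,226),red2=(193,221),jar=(319,157),pep=(273,153)).items(): print(n,atz("top",px,.108))
print(np.array(bot.read_state()["tcp_rot"])[:,1],bot.read_state()["joint_positions"])
E
```

```text
paddle [0.5141 0.1569 0.1391]
end [ 0.4809 -0.2172  0.05  ] cheek [0.5063 0.0787 0.135 ] paddle z146 [0.5137 0.1561 0.146 ]
len 0.2969634611469056 expect .301; 0.07781129411333146 expect .077
rack y dir [0.0856 0.9963]
orange [0.5492 0.2323 0.108 ]
red1 [0.4238 0.2099 0.108 ]
red2 [0.4318 0.1318 0.108 ]
jar [ 0.5552 -0.1259  0.108 ]
pep [ 0.5655 -0.0326  0.108 ]
[ 0.45   -0.893  -0.0019] [-73.481   30.2744  82.1481  -0.0002  67.6904 -10.2268]
```

Triangulation puts the paddle at (0.514, 0.157), z ≈ 0.14. The spacings match the given sizes (297 against 301 mm, 78 against 77 mm), and the rack's y axis lies along (0.086, 0.996). Next I'll travel above the paddle with closed fingers, turning the gripper's long side across the lever.

>>> drive_tool(deltas="0 12 35 5 0.1; 0 28 85 10 0.2; 0 43 132 10 0.3; 0 58 178 10 0.4; 0 73 224 10 0.5; 0 88 270 10 0.6; 0 103 316 10 0.7; 0 118 362 10 0.8; 0 133 408 10 0.9; 0 148 454 10 1.0; 0 163 500 10 1.1; 0 175 535 10 1.1")

```text
time_s: 1.3
position: [0.4562, -0.0204, 0.2324]
tcp_rot: [[0.001, 1.0, -0.001], [1.0, -0.001, 0.001], [0.001, -0.001, -1.0]]
force: [0.1, -0.6, -1.0]
opening: 0.027
grasp_force: 0.0
```

>>> drive_tool(deltas="0 15 45 0 0; 0 30 90 0 0; 0 45 135 0 0; 0 58 178 0 0; 0 58 178 0 0; 0 58 178 -40 0; 0 58 178 -55 0; 0 58 178 -55 0")

```text
time_s: 2.1
position: [0.5117, 0.1542, 0.175]
tcp_rot: [[0.004, 1.0, -0.007], [1.0, -0.004, -0.001], [-0.001, -0.007, -1.0]]
force: [-0.4, -0.2, 0.2]
opening: 0.005
grasp_force: 0.0
```

```bash
python3 - <<'E'
from h import *
import cv2
a=[cv2.cvtColor(imaging.capture(n),cv2.COLOR_RGB2BGR) for n in("scene","wrist")]
a[0]=cv2.resize(a[0][130:290,130:343],(512,384))
a=[cv2.resize(i,(400,300)) for i in a]
cv2.imwrite("pics/c2.png",np.hstack(a));s=bot.read_state();print(s["position"],s["force"])
E
```

```text
[0.5142347  0.15436707 0.17756622] [0.17217554 0.08416012 0.04035744]
```

View pics/c2.png

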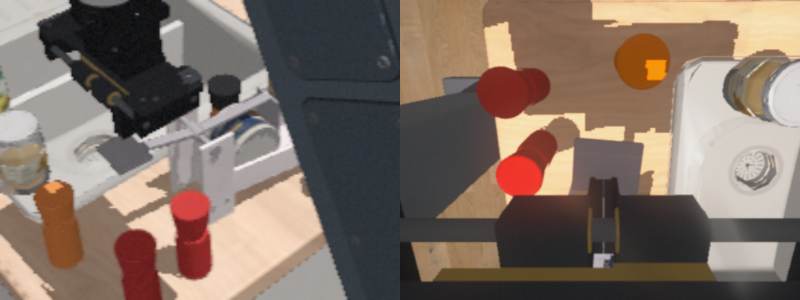

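The closed fingertips are right above the paddle (wrist view: tip (604,180), paddle x from 575 to 640). Now I'll press.

>>> drive_tool(deltas="0 0 4 -15 0; 0 0 4 -28 0; 0 0 4 -35 0; 0 0 4 -42 0; 0 0 4 -48 0; 0 0 4 -54 0; 0 0 4 -60 0; 0 0 4 -66 0; 0 0 4 -72 0; 0 0 4 -76 0; 0 0 4 -76 0")

```text
time_s: 3.3
position: [0.5144, 0.1583, 0.101]
tcp_rot: [[0.004, 1.0, -0.0], [1.0, -0.004, -0.001], [-0.001, -0.0, -1.0]]
force: [1.0, -0.2, 3.7]
opening: 0.001
grasp_force: 1.7
```

>>> drive_tool(deltas="0 0 0 -2 0; 0 0 0 -4 0; 0 0 0 -5 0; 0 0 0 -5 0")

```text
time_s: 3.7
position: [0.5143, 0.1586, 0.0976]
tcp_rot: [[0.004, 1.0, 0.0], [1.0, -0.004, -0.001], [-0.001, 0.0, -1.0]]
force: [-1.0, -0.6, 12.1]
opening: 0.001
grasp_force: 4.7
```

>>> drive_tool(deltas="0 0 0 0 0; 0 0 0 0 0; 0 0 0 0 0; 0 0 0 0 0; 0 0 0 0 0; 0 0 0 0 0; 0 0 0 0 0; 0 0 0 0 0; 0 0 0 0 0; 0 0 0 0 0; 0 0 0 0 0; 0 0 0 0 0")

```text
time_s: 4.9
position: [0.5143, 0.1586, 0.0976]
tcp_rot: [[0.004, 1.0, 0.0], [1.0, -0.004, -0.001], [-0.001, 0.0, -1.0]]
force: [-0.4, -1.0, 10.8]
opening: 0.005
grasp_force: 4.5
```

```bash
python3 - <<'E'
from h import *
import cv2
a=[cv2.cvtColor(imaging.capture(n),cv2.COLOR_RGB2BGR) for n in("scene","top")]
a[0]=cv2.resize(a[0][130:290,130:343],(512,384));a[1]=cv2.resize(a[1][110:270,160:373],(512,384))
a=[cv2.resize(i,(400,300)) for i in a]
cv2.imwrite("pics/c3.png",np.hstack(a));s=bot.read_state();print(s["position"],s["force"],s["time_s"])
E
```

```text
[0.5142938  0.15859873 0.09762415] [-0.3852501  -0.85872516 10.87668983] 5.0
```

View pics/c3.png

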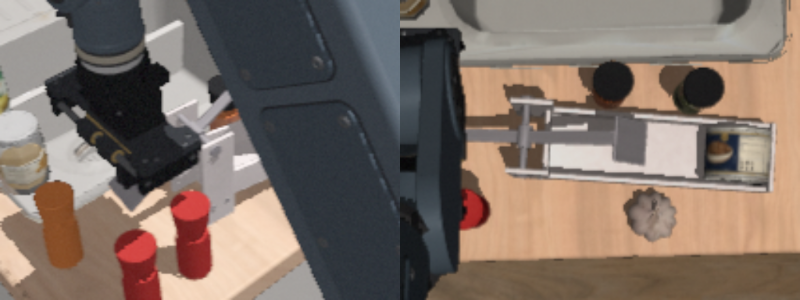

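The force rose to 11 N, so the lever is at its stop. The tin is in the tray at (738,152) in the right half, against the end wall, and the jars and garlic have not moved. I'll hold a little longer, then let the paddle rise gently.

>>> drive_tool(deltas="0 0 0 0 0; 0 0 0 0 0; 0 0 0 0 0; 0 0 0 0 0; 0 0 0 0 0; 0 0 0 0 0; 0 0 0 0 0; 0 0 0 0 0; 0 0 0 0 0; 0 0 0 0 0; 0 0 0 0 0; 0 0 0 0 0")

```text
time_s: 6.2
position: [0.5143, 0.1586, 0.0976]
tcp_rot: [[0.004, 1.0, 0.0], [1.0, -0.004, -0.001], [-0.001, 0.0, -1.0]]
force: [-0.1, -1.0, 10.5]
opening: 0.008
grasp_force: 4.5
```

>>> drive_tool(deltas="0 0 0 7 0; 0 0 0 14 0; 0 0 0 21 0; 0 0 0 28 0; 0 0 0 35 0; 0 0 0 42 0; 0 0 0 49 0; 0 0 0 56 0; 0 0 0 70 0; 0 0 0 95 0; 0 0 0 125 0; 0 0 0 125 0")

```text
time_s: 7.4
position: [0.5167, 0.1589, 0.2252]
tcp_rot: [[0.004, 1.0, 0.008], [1.0, -0.004, 0.0], [0.0, 0.008, -1.0]]
force: [0.2, 0.2, 1.0]
opening: 0.005
grasp_force: 0.0
```

>>> drive_tool(deltas="0 0 0 0 0; 0 0 0 0 0; 0 0 0 0 0; 0 0 0 0 0; 0 0 0 0 0; 0 0 0 0 0; 0 0 0 0 0; 0 0 0 0 0")

```text
time_s: 8.2
position: [0.5143, 0.1589, 0.2215]
tcp_rot: [[0.004, 1.0, -0.0], [1.0, -0.004, -0.0], [-0.0, -0.0, -1.0]]
force: [-0.3, 0.3, -0.3]
opening: 0.009
grasp_force: 0.0
```

```bash
python3 - <<'E'
from h import *
import cv2
a=[cv2.cvtColor(imaging.capture(n),cv2.COLOR_RGB2BGR) for n in("scene","top")]
a[0]=cv2.resize(a[0][130:290,130:343],(512,384));a[1]=cv2.resize(a[1][110:270,160:373],(512,384))
a=[cv2.resize(i,(400,300)) for i in a]
cv2.imwrite("pics/c4.png",np.hstack(a));s=bot.read_state();print(s["position"],s["force"],s["time_s"])
E
```

```text
[0.51431033 0.15892657 0.22156825] [0.8606161  0.13540837 0.65250604] 8.3
```

View pics/c4.png

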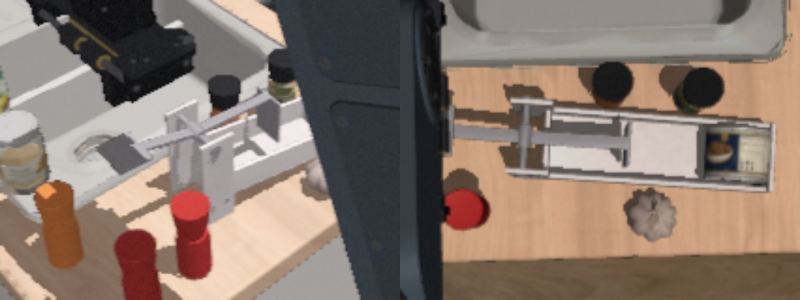

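The gate is shut, with its plate edge-on at (628,142). The tin is at rest in the tray at (738,152), the jars and garlic are where they stood, and the arm is clear of everything.

```bash
python3 -c "
from rig import bot
print(bot.hand_in())"
```

```text
the job is handed in; nothing more can be done
None
```

I pressed the paddle to its stop until the tin had rolled into the tray and come to rest. I then let the gate shut behind it and handed the job in at about 8 s; the last pictures show the jars and garlic where they stood, but the hand-in returned no verdict.

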